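# Close the dog-biscuit canister by the door

### The job

Put the loose steel lid on the wide canister of dog biscuits and press it down until it is fully home, level and flush on the rim all round, then let go. Do not push about or tip over the narrow canister or the white key dish.

Things in the scene. Friction and masses are not known exactly. Their poses are not given: they have to be found in the camera images.
- lid_knob (a point): Middle of the knob of the only loose lid (0.1 kg): steel disc 108 mm across, 6 thick; upright black round knob 28 across, 30 tall; tapered plug below, 12 deep, 76 to 56 across. It starts knob up, standing on its plug on the shelf top: disc top 18 mm, knob top 48 mm up. The point is 15 mm below the knob top, 15 above the disc top, 21 above the disc underside. z up the knob.
- tub_rim (a point): Centre of the mouth, at steel rim height, of the fixed wide steel canister: 100 mm across, 88 inside, 70 tall, biscuits in it; z up. A black rubber seal stands 8 mm above the rim, so a lid laid on sits 8 mm high. A slow push of 11 to 13 N slides the seal down into the rim, where it stays. Home: disc on steel rim, knob's middle 21 mm above this point (29 when only laid on).
- narrow_rim (a point): Bystander: a narrower open steel canister, 68 mm across outside, 60 mm inside, 70 mm tall, loose, with a few coins in it and no black ring; the lid does not fit it. This point is the centre of its mouth, 70 mm above the shelf top, z up.
- dish_center (a point): Bystander: a low open white ceramic key dish, 100 mm across and 22 mm tall, loose, with a ring of keys in it. This point is on its axis, 11 mm above the shelf top, z up.
There are look-alikes about, which are no part of the job. What is shaped like the part that bears lid_knob but blue or red is not meant.

How it is judged:
At the end, for the whole second after the job is handed in: The lid sits on the wide canister, its axis within 12 mm of the canister's, knob's middle 15 to 24.5 mm above the steel rim (21 mm when home, 29 mm when only laid on), level within 0.06 rad (3.4 degrees), and is let go (horizontal distance between lid_knob and tub_rim below 0.012 m and z of lid_knob in the frame of tub_rim between 0.015 and 0.0245 m and angle between lid_knob's own z axis and vertical below 0.06 rad); the robot touches nothing.
It fails at once if the narrow canister is moved more than 40 mm or tipped over (distance of narrow_rim from where it was at the start of the episode above 0.04 m or angle between narrow_rim's own z axis and vertical above 0.5 rad).
It fails at once if the key dish is moved more than 40 mm or tipped over (distance of dish_center from where it was at the start of the episode above 0.04 m or angle between dish_center's own z axis and vertical above 0.5 rad).
It also fails if it takes over 40 s, if anything falls off the work surface, if the arm or the gripper's body presses on something with over 40 N, if the wrist force passes 120 N, or if a joint passes its speed limit or range.

### The arm

A 7-joint arm with a two-finger parallel gripper is mounted at the origin on the work surface. World frame = base frame: x ahead of the robot, y to its left, z up, the work surface at z = 0. Lengths are in m, angles in rad, forces in N, time in s.
With the tool pointing down it reaches from about 0.425 to 0.875 m from the base axis. Payload 8.4 kg.
Tool frame: the origin (TCP) lies on the centre line of the jaws, within the pads' length; the fingertips stand 11 mm ahead of it and the grasp point (between the pads) lies 8 mm behind it (nose_length is the distance from the TCP to the fingertips, in m); z points along the fingers, y is the line along which they close (so a half turn about z gives the same grasp; the last joint's range is limited). The gripper opens to 87 mm and grips with 3 to 60 N. Pads are 19 mm wide; open, the fingers measure 117 mm over their backs; the gripper's body (75 mm by 190 mm) begins 51 mm behind the grasp point.
Start: joints at [1.079, 0.333, 0.04, 1.465, -0.013, 1.343, -0.059], TCP at [0.249, -0.6, 0.207] pointing down, gripper open.
Joint ranges: [-2.58, 2.58], [-0.38, 2.09], [-1.3, 1.39], [0.25, 2.4], [-1.5, 4.64], [0.08, 2.09], [-2.65, 2.65]. Speed limits (rad/s): [2.22, 2.22, 2.79, 2.79, 3.14, 3.14, 3.14].

### API

Orientations are given as a unit quaternion [x, y, z, w].
In Python, from workcell import read_state, capture, camera_params, hand_in, nose_length gives the robot as it stands.
- The arm moves only by the shell command python3 -m creep 'ROWS' [FORCE]. ROWS is JSON, a list of rows, each a list of 3 entries, a list of its own where there are three numbers: the shift along the tool's x, y, z normalised to -1 to 1, where 1 is 80 mm, then the turn, a rotation vector about the tool's x, y, z normalised to -1 to 1, where 1 is 90 degrees, then the gripper's target within -1 to 1 (fully open at 1, half-way at 0, shut at -1). In form: [[[dx, dy, dz], [rx, ry, rz], fingers], ...]. A call has 1 to 12 rows; each row is the pose to reach, as a shift and turn from the pose commanded when the call began, along the tool's axes at that moment; what a row does not reach only later rows make up. A row lasts 1/10 s, in which the tool goes at most 50 mm and 8.59 degrees, less where a joint would pass 70% of its speed; a pose out of reach is approached as far as the arm can. A call with a number of a shift or a turn outside -1 to 1 is refused whole. A call with a gripper value outside its range is refused whole. The fingers move at their own pace and stop on an object; FORCE is the grip in N (left out, the last holds). Time passes only in rows, so rows that repeat a pose let the fingers close. It gives the time, the measured TCP pose, the force, the opening and the grip force at its end, in the units of the state.
- read_state(): the state, without advancing time (a new reading comes with each control period).
- capture(name): name is "scene" or "top" or "wrist"; returns the picture (480x640x3 uint8, blue, green, red); there is no depth.
- camera_params(name): a dict with "fx", "fy", "cx", "cy" (pixels), "origin" and "attitude" of the camera in the world. Camera axes: x right, y down, z forward; pixel columns grow to the right and rows downward; lengths in m; the calibration is good to about 2 mm. A picture is of the moment at which its call begins: read the wrist's pose just before it. camera_params takes no time and is no camera call; for the wrist camera it gives the pose at the moment of the call.
- hand_in(): hands the job in; it is judged then, once.
The state is a dict: "time_s": time; "q": joint angles; "dq": joint speeds; "tau": joint torques, N m; "tcp_pos": TCP position; "tcp_rot": TCP orientation; "contact_force": force on the tool from outside, world axes, zero at the start; "wrist_torque": the same for the moment, N m; "opening": finger opening in m; "grasp_force": force on a finger pad.
Only numpy, scipy, OpenCV 4.12 (cv2) and the standard library are available. Lean on these libraries where they do the work, as an engineer would, in place of code of your own. Each camera call takes 0.05 s, during which the arm holds its last target. There are 200 camera calls.

## Working session

There is one attempt and no reset: what is moved stays moved. The work goes in short steps, Python scripts to look and compute and a shell command to move; the robot and the scene stay as the last step left them, time stands still between calls to the robot, and variables do not carry over. Pictures are saved under pics/ and viewed, at most 10 in all, crops included, and the job is handed in when it is done.

```bash
mkdir -p pics; ls; python3 - <<'E'
from workcell import *
import cv2
s=read_state();print({k:s[k] for k in('time_s','tcp_pos','tcp_rot','opening','contact_force')})
for n in('scene','top'):
    print(n,camera_params(n)); cv2.imwrite(f'pics/{n}0.png',capture(n))
E
```

```text
pics
{'time_s': 0.0, 'tcp_pos': array([ 0.24857543, -0.60005989,  0.20576582]), 'tcp_rot': array([ 9.80778354e-01,  1.95123451e-01, -2.05377866e-04, -7.84917206e-04]), 'opening': 0.0870844421252694, 'contact_force': array([-0.2915022 , -0.39364972, -0.31561813])}
scene {'fx': 587.5222199269706, 'fy': 587.5222199269706, 'cx': 328.24767564765574, 'cy': 237.7216548685148, 'origin': array([1.00217496, 0.77378304, 0.84527896]), 'attitude': array([ 0.23375269,  0.87253842, -0.41358698, -0.11393942])}
top {'fx': 490.15706543735223, 'fy': 490.15706543735223, 'cx': 316.7876585980594, 'cy': 237.5041843017189, 'origin': array([ 0.35048971, -0.07189218,  1.0822396 ]), 'attitude': array([ 0.71047804, -0.69710188,  0.06409069, -0.07184923])}
```

View pics/scene0.png

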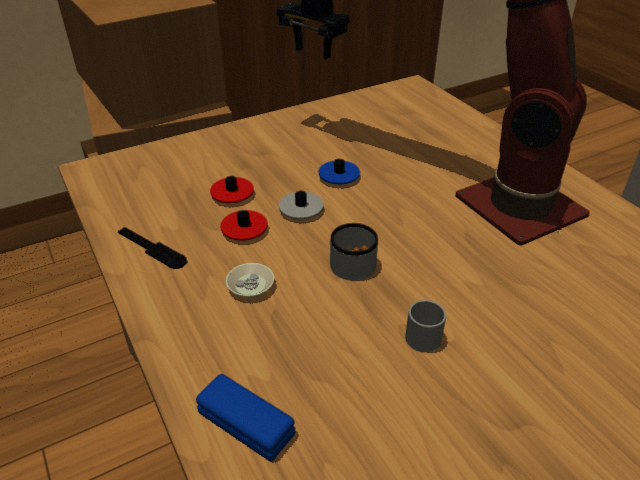

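View pics/top0.png

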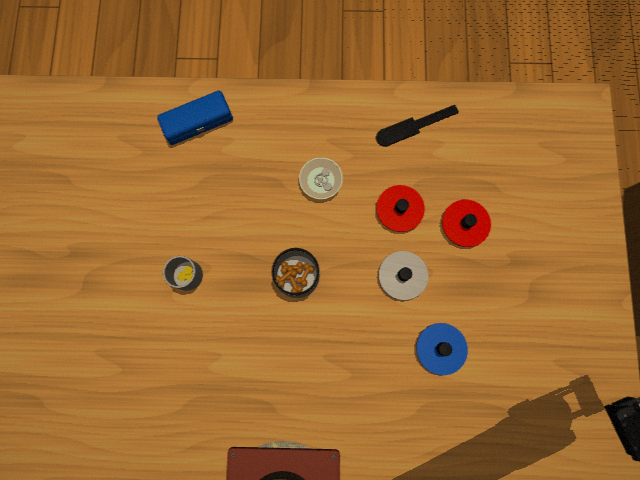

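Scene: the steel-grey lid is at top (403,275) / scene (301,205). The red lids at top (400,208) and (466,223) and the blue one at (442,349) are look-alikes by colour. The wide canister, with black ring and biscuits, is at top (296,273). The narrow one with coins is at (183,275) and the dish at (321,180). Next I'll measure and make a crop to confirm.

```bash
cat > h.py <<'E'
import numpy as np,cv2
from workcell import *
from scipy.spatial.transform import Rotation as R
def ray(c,uv,z):
    d=R.from_quat(c['attitude']).apply([(uv[0]-c['cx'])/c['fx'],(uv[1]-c['cy'])/c['fy'],1]);o=np.array(c['origin'])
    return o+d*(z-o[2])/d[2]
def blob(m,near,r):
    w=np.zeros_like(m);cv2.circle(w,tuple(map(int,near)),r,255,-1);m=cv2.bitwise_and(m,w)
    cs=[c for c in cv2.findContours(m,cv2.RETR_EXTERNAL,cv2.CHAIN_APPROX_NONE)[0] if len(c)>=8]
    return max(cs,key=cv2.contourArea)
def fit(c): return cv2.fitEllipse(cv2.convexHull(c))
E
python3 - <<'E'
from h import *
for n,lid,tub,s in(('top',(403,275),(296,273),1),('scene',(301,205),(354,243),1)):
    im=cv2.imread(f'pics/{n}0.png');c=camera_params(n)
    hsv=cv2.cvtColor(im,cv2.COLOR_BGR2HSV)
    m=cv2.inRange(hsv,(0,0,90),(179,60,255))
    e=fit(blob(m,lid,34));p=ray(c,e[0],.018);print(n,'lid',e,p, 'dia',np.linalg.norm(ray(c,(e[0][0]+e[1][1]/2,e[0][1]),.018)-p)*2)
    m=cv2.inRange(hsv,(0,0,0),(179,255,45))
    k=blob(m,lid,20);print(' knob',fit(k),ray(c,fit(k)[0],.033))
    k=blob(m,tub,34);e=fit(k);p=ray(c,e[0],.078);print(' tub seal',e,p,'dia',np.linalg.norm(ray(c,(e[0][0]+e[1][1]/2,e[0][1]),.078)-p)*2)
im=cv2.imread('pics/top0.png')
cv2.imwrite('pics/crop0.png',cv2.resize(im[150:400,250:510],None,fx=2.3,fy=2.3,interpolation=cv2.INTER_CUBIC))
c=camera_params('top');print('narrow',ray(c,(183,272),.07),'dish',ray(c,(321,180),.015))
E
```

```text
top lid ((402.9909973144531, 275.1568298339844), (47.722652435302734, 48.83930969238281), 131.90945434570312) [ 0.47779629 -0.24730108  0.018     ] dia 0.10606394565980204
 knob ((404.379638671875, 274.01629638671875), (12.288430213928223, 13.775840759277344), 60.03095626831055) [ 0.4785163  -0.24783778  0.033     ]
 tub seal ((295.4302062988281, 271.84722900390625), (46.5378532409668, 48.041297912597656), 164.38941955566406) [ 0.47330166 -0.01629566  0.078     ] dia 0.09897340299452878
scene lid ((300.5201416015625, 204.22999572753906), (25.74398422241211, 43.6234245300293), 88.73640441894531) [ 0.48265997 -0.24404926  0.018     ] dia 0.10445842436706061
 knob ((300.5362548828125, 198.78480529785156), (12.739927291870117, 16.364429473876953), 174.49610900878906) [ 0.48167266 -0.24504484  0.033     ]
 tub seal ((354.0771789550781, 249.7379150390625), (50.46122360229492, 56.24222183227539), 166.00831604003906) [0.50001881 0.0211505  0.078     ] dia 0.11352192286478469
narrow [0.46956948 0.21814998 0.07      ] dish [ 0.69160286 -0.06495687  0.015     ]
```

View pics/crop0.png

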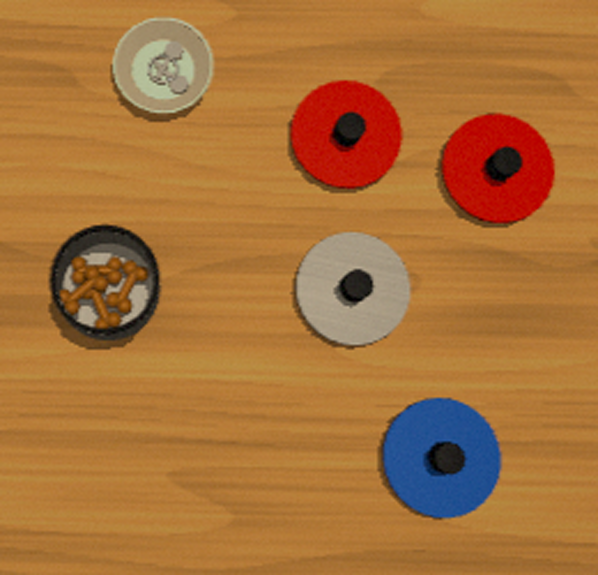

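The crop confirms it: the steel-grey disc with the black knob (crop 353,288) is the only non-coloured lid. Its 106 mm diameter matches, and both views agree to about 4 mm. In tool axes it is (+0.348, -0.238) m away. I'm moving over it.

```bash
for i in 1; do :; done
python3 -m creep '[[[0.43,-0.3,0],[0,0,0],1],[[0.87,-0.6,0],[0,0,0],1],[[0.87,-0.6,0],[0,0,0],1]]' 20
python3 -m creep '[[[0.43,-0.3,0],[0,0,0],1],[[0.87,-0.6,0],[0,0,0],1],[[0.87,-0.6,0],[0,0,0],1]]'
python3 -m creep '[[[0.43,-0.3,0],[0,0,0],1],[[0.87,-0.6,0],[0,0,0],1],[[0.87,-0.6,0],[0,0,0],1]]'
python3 -m creep '[[[0.43,-0.3,0],[0,0,0],1],[[0.87,-0.6,0],[0,0,0],1],[[0.87,-0.6,0],[0,0,0],1]]'
python3 -m creep '[[[0.43,-0.3,0],[0,0,0],1],[[0.87,-0.6,0],[0,0,0],1],[[0.87,-0.6,0],[0,0,0],1],[[0.87,-0.6,0],[0,0,0],1],[[0.87,-0.6,0],[0,0,0],1]]'
python3 - <<'E'
from h import *
s=read_state();c=camera_params('wrist');im=capture('wrist');cv2.imwrite('pics/w1.png',im);print(s['time_s'],s['tcp_pos'],s['tcp_rot'],s['dq'].round(3),c)
E
```

```text
time_s: 0.4
tcp_pos: [0.2997, -0.5244, 0.2065]
tcp_rot: [0.98, 0.199, 0.001, -0.001]
contact_force: [1.1, 0.8, -0.7]
opening: 0.0873
grasp_force: 0.0
time_s: 0.7
tcp_pos: [0.3451, -0.4534, 0.2066]
tcp_rot: [0.98, 0.199, 0.001, -0.001]
contact_force: [0.7, 0.9, 0.0]
opening: 0.0871
grasp_force: 0.0
time_s: 1.0
tcp_pos: [0.3904, -0.3825, 0.2067]
tcp_rot: [0.98, 0.199, 0.001, -0.001]
contact_force: [0.1, -0.4, -0.1]
opening: 0.0869
grasp_force: 0.0
time_s: 1.3
tcp_pos: [0.4359, -0.3115, 0.2067]
tcp_rot: [0.98, 0.199, 0.001, -0.001]
contact_force: [0.5, -0.9, 0.8]
opening: 0.0866
grasp_force: 0.0
time_s: 1.8
tcp_pos: [0.4776, -0.2473, 0.2064]
tcp_rot: [0.981, 0.194, -0.0, 0.0]
contact_force: [-0.3, -1.1, -0.2]
opening: 0.0869
grasp_force: 0.0
1.8 [ 0.47758445 -0.24726659  0.20644399] [ 9.80948654e-01  1.94266813e-01 -3.69046879e-04  8.89328924e-05] [ 0.008 -0.003  0.003  0.    -0.002 -0.001 -0.005] {'fx': 354.499553323067, 'fy': 354.499553323067, 'cx': 317.19173806430257, 'cy': 245.18889966723341, 'origin': array([ 0.55367422, -0.21573413,  0.38479627]), 'attitude': array([ 0.82150529, -0.5500133 , -0.08354518,  0.12503852])}
```

View pics/w1.png

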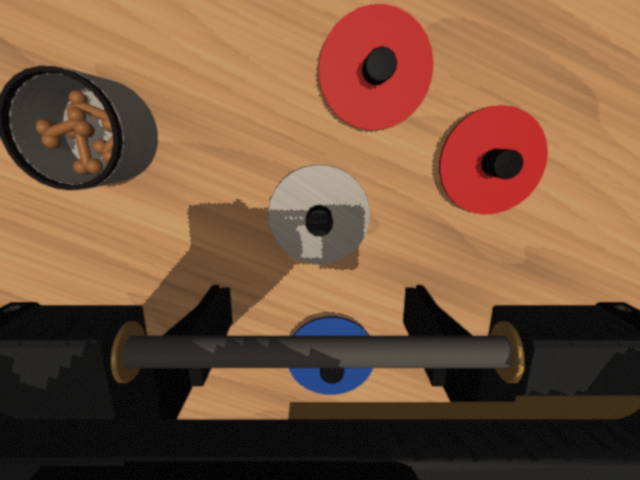

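The wrist view shows the steel lid at (319,215) with its knob at (319,220) between the fingers' lines, the blue lid behind, and the tub seal ring around (60,127). One refining measurement:

```bash
python3 - <<'E'
from h import *
im=cv2.imread('pics/w1.png');c=camera_params('wrist');hsv=cv2.cvtColor(im,cv2.COLOR_BGR2HSV)
m=cv2.inRange(hsv,(0,0,0),(179,255,40))
e=fit(blob(m,(319,220),22));print('knob',e,ray(c,e[0],.035))
m=cv2.inRange(hsv,(0,0,48),(179,70,255))
e=fit(blob(m,(319,215),58));print('disc',e,ray(c,e[0],.018))
m=cv2.inRange(hsv,(0,0,0),(179,255,36))
e=fit(blob(m,(62,127),72));print('seal',e,ray(c,e[0],.078))
s=read_state();print(R.from_quat(s['tcp_rot']).as_matrix().round(3))
E
```

```text
knob ((318.9950256347656, 220.15097045898438), (26.71424102783203, 29.692522048950195), 176.7615203857422) [ 0.4781546  -0.24898659  0.035     ]
disc ((318.57891845703125, 213.95010375976562), (98.98424530029297, 101.04951477050781), 94.77115631103516) [ 0.48051638 -0.2476302   0.018     ]
seal ((59.38865661621094, 127.51132202148438), (109.36052703857422, 136.2666473388672), 131.9364013671875) [ 0.47837843 -0.01790392  0.078     ]
[[ 0.925  0.381 -0.001]
 [ 0.381 -0.925 -0.   ]
 [-0.001  0.    -1.   ]]
```

Lid at about (0.480, -0.2475) and tub at about (0.476, -0.017), and the views agree. I'm descending so the fingertips sit at 21 mm, above the 18 mm disc top.

```bash
python3 -m creep '[[[0.02,0.01,0.5],[0,0,0],1],[[0.02,0.01,1],[0,0,0],1],[[0.02,0.01,1],[0,0,0],1]]'
python3 -m creep '[[[0,0,0.4],[0,0,0],1],[[0,0,0.8],[0,0,0],1],[[0,0,0.9],[0,0,0],1],[[0,0,0.9],[0,0,0],1],[[0,0,0.9],[0,0,0],1],[[0,0,0.9],[0,0,0],1]]'
```

```text
time_s: 2.15
tcp_pos: [0.4762, -0.2456, 0.1218]
tcp_rot: [0.981, 0.194, -0.004, -0.003]
contact_force: [-0.4, 0.6, 0.2]
opening: 0.087
grasp_force: 0.0
time_s: 2.75
tcp_pos: [0.4814, -0.2464, 0.0567]
tcp_rot: [0.981, 0.195, 0.001, 0.001]
contact_force: [0.6, 0.1, 0.5]
opening: 0.087
grasp_force: 0.0
```

```bash
python3 -m creep '[[[0,0,0.15],[0,0,0],1],[[0,0,0.28],[0,0,0],1],[[0,0,0.3],[0,0,0],1],[[0,0,0.3],[0,0,0],1],[[0,0,0.3],[0,0,0],1]]'
```

```text
time_s: 3.25
tcp_pos: [0.4803, -0.2456, 0.0306]
tcp_rot: [0.981, 0.195, -0.0, -0.0]
contact_force: [0.0, 0.3, -0.2]
opening: 0.0869
grasp_force: 0.0
```

```bash
python3 -m creep '[[[0,0,-0.01],[0,0,0],-0.2],[[0,0,-0.01],[0,0,0],-0.6],[[0,0,-0.01],[0,0,0],-0.6],[[0,0,-0.01],[0,0,0],-0.6],[[0,0,-0.01],[0,0,0],-0.6],[[0,0,-0.01],[0,0,0],-0.6],[[0,0,-0.01],[0,0,0],-0.6],[[0,0,-0.01],[0,0,0],-0.6]]' 40
```

```text
time_s: 4.05
tcp_pos: [0.4802, -0.2457, 0.0315]
tcp_rot: [0.981, 0.195, 0.0, 0.0]
contact_force: [0.9, -0.5, 1.3]
opening: 0.0308
grasp_force: 0.7
```

```bash
python3 -m creep '[[[0,0,0],[0,0,0],-0.8],[[0,0,0],[0,0,0],-0.8],[[0,0,0],[0,0,0],-0.8],[[0,0,0],[0,0,0],-0.8]]' 40
python3 -m creep '[[[0,0,-0.2],[0,0,0],-0.8],[[0,0,-0.6],[0,0,0],-0.8],[[0,0,-1],[0,0,0],-0.8],[[0,0,-1],[0,0,0],-0.8],[[0,0,-1],[0,0,0],-0.8],[[0,0,-1],[0,0,0],-0.8]]'
```

```text
time_s: 4.45
tcp_pos: [0.4811, -0.2458, 0.0326]
tcp_rot: [0.981, 0.195, 0.001, 0.0]
contact_force: [-0.0, 0.7, 9.5]
opening: 0.0098
grasp_force: 4.8
time_s: 5.05
tcp_pos: [0.4794, -0.2453, 0.1103]
tcp_rot: [0.981, 0.195, -0.001, -0.001]
contact_force: [-1.0, 0.1, 0.1]
opening: 0.0088
grasp_force: 0.0
```

The opening is below the 28 mm knob width, so the grasp failed. I'll look.

```bash
python3 - <<'E'
from h import *
im=capture('wrist');t=capture('top')
cv2.imwrite('pics/w2.png',np.hstack([cv2.resize(im,(480,360)),cv2.resize(t[200:340,330:450],(309,360))]))
cv2.imwrite('pics/w2raw.png',im);cv2.imwrite('pics/t2raw.png',t)
np.save('w2.npy',camera_params('wrist'),allow_pickle=True)
print(read_state()['opening'])
E
```

```text
0.009033269194888463
```

View pics/w2.png

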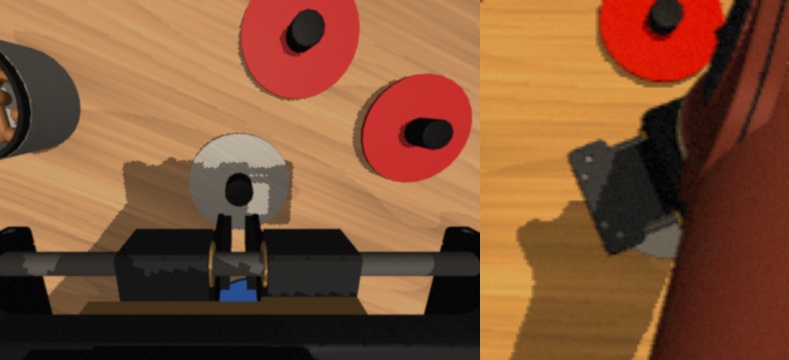

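The lid stands upright on the table, and the knob has squeezed out ahead of the fingers (wrist raw about (318,250)). I'll re-measure where it is now.

```bash
python3 - <<'E'
from h import *
im=cv2.imread('pics/w2raw.png');c=camera_params('wrist');hsv=cv2.cvtColor(im,cv2.COLOR_BGR2HSV)
m=cv2.inRange(hsv,(0,0,55),(179,70,255))
k=blob(m,(318,235),75);e=fit(k);x,y,w,h=cv2.boundingRect(k);print('disc',e,(x,y,w,h),ray(c,e[0],.018))
p=ray(c,e[0],.018); print([ray(c,q,.018)-p for q in((x,e[0][1]),(x+w,e[0][1]),(e[0][0],y))])
m=cv2.inRange(hsv,(0,0,0),(179,255,38))
mm=m.copy();mm[282:]=0
k=blob(mm,(318,252),24);e=fit(k);print('knob',e,cv2.boundingRect(k),ray(c,e[0],.035),ray(c,e[0],.048))
s=read_state();print(s['tcp_pos'],c['origin'])
rot=R.from_quat(s['tcp_rot']);ck=R.from_quat(c['attitude'])
for off in(0,.011): # where does the TCP / tip project
    v=ck.inv().apply(s['tcp_pos']+rot.apply([0,0,off])-c['origin']);print(off,v[0]/v[2]*c['fx']+c['cx'],v[1]/v[2]*c['fy']+c['cy'])
cr=cv2.resize(im[160:330,200:440],None,fx=3,fy=3,interpolation=cv2.INTER_CUBIC);cv2.imwrite('pics/c2.png',cr)
E
```

```text
disc ((318.33447265625, 241.54385375976562), (128.1759033203125, 133.60581970214844), 90.4037094116211) (252, 178, 134, 128) [ 0.48067706 -0.2454845   0.018     ]
[array([-0.02025146,  0.04882897,  0.        ]), array([ 0.0206453 , -0.04977857,  0.        ]), array([0.04624036, 0.01920486, 0.        ])]
knob ((318.2286682128906, 252.60523986816406), (36.5442008972168, 43.948036193847656), 1.891574740409851) (301, 231, 36, 44) [ 0.47731854 -0.24676465  0.035     ] [ 0.48133757 -0.24507818  0.048     ]
[ 0.47936982 -0.2452873   0.11013196] [ 0.55567533 -0.21388445  0.28845416]
0 317.34897835703975 291.8283721968381
0.011 317.33534857869245 283.8093388990738
```

View pics/c2.png

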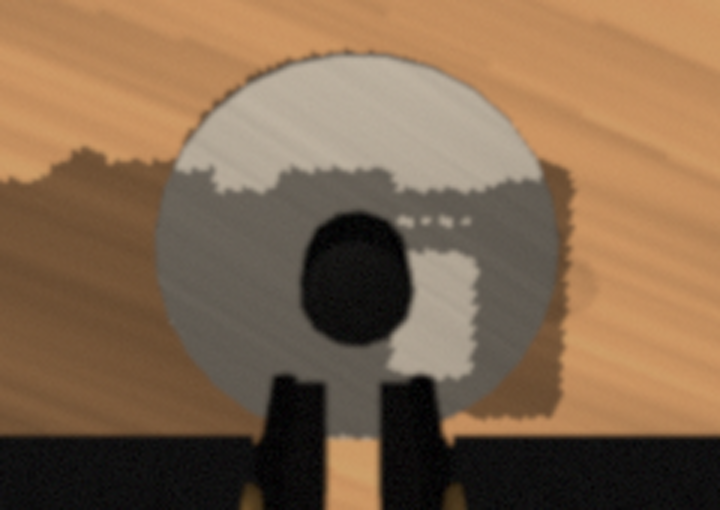

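```bash
python3 - <<'E'
from h import *
print('nose',nose_length() if callable(nose_length) else nose_length)
s=read_state();c=camera_params('wrist');rot=R.from_quat(s['tcp_rot']);ck=R.from_quat(c['attitude'])
for x in(-9.5,0,9.5):
  for z in (11,0,-8,-20):
    v=ck.inv().apply(s['tcp_pos']+rot.apply([x/1e3,.005,z/1e3])-c['origin']);print(x,z,(v[0]/v[2]*c['fx']+c['cx']).round(1),(v[1]/v[2]*c['fy']+c['cy']).round(1))
print('cam in tool',rot.inv().apply(c['origin']-s['tcp_pos']), (rot.inv()*ck).as_matrix().round(3))
print('tip ray in tool', rot.inv().apply(ray(c,(317.3,286),s['tcp_pos'][2]-.011)-s['tcp_pos']))
E
```

```text
nose 0.011
-9.5 11 325.9 298.7
-9.5 0 326.3 307.4
-9.5 -8 326.7 314.4
-9.5 -20 327.3 325.9
0 11 326.0 283.8
0 0 326.4 291.8
0 -8 326.8 298.2
0 -20 327.5 308.9
9.5 11 326.1 268.5
9.5 0 326.6 275.8
9.5 -8 327.0 281.6
9.5 -20 327.6 291.3
cam in tool [ 8.22511380e-02 -1.28783142e-04 -1.78443854e-01] [[-0.    -0.955 -0.297]
 [ 1.    -0.     0.   ]
 [-0.    -0.297  0.955]]
tip ray in tool [-1.37870462e-03 -2.05157860e-05  1.10021029e-02]
```

```bash
python3 - <<'E'
from h import *
c=camera_params('scene');ck=R.from_quat(c['attitude'])
P=np.array([.2486,-.6001,.2058]);rot=R.from_quat([.980778,.195123,-.0002,-.0008])
for y in(-.047,.047):
  for z in(.011,-.014):
    v=ck.inv().apply(P+rot.apply([0,y,z])-c['origin']);print(y,z,v[:2]/v[2]*c['fx']+[c['cx'],c['cy']])
im=cv2.imread('pics/scene0.png');cv2.imwrite('pics/c3.png',cv2.resize(im[0:90,260:370],None,fx=6,fy=6,interpolation=cv2.INTER_CUBIC))
E
```

```text
-0.047 0.011 [326.61847946  66.24593837]
-0.047 -0.014 [326.64041651  57.36358031]
0.047 0.011 [300.00723833  57.90443799]
0.047 -0.014 [299.77115274  49.1811889 ]
```

View pics/c3.png

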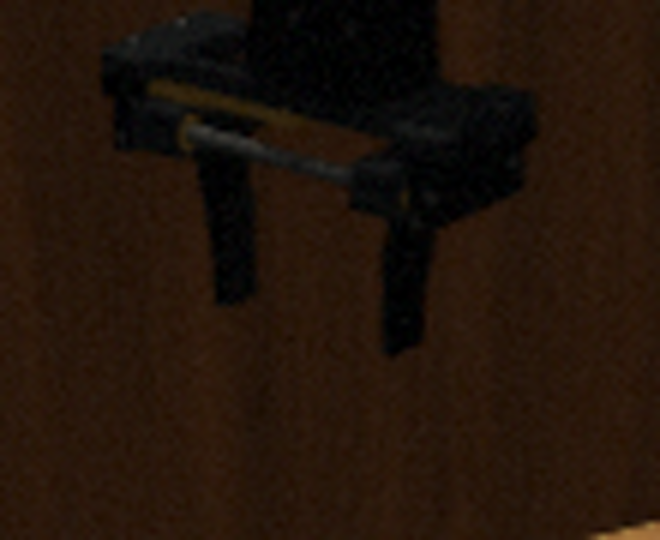

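Crops: the fingertips in the scene view are at (299,50) and (327,59), and in the wrist view their edge is at row 286. Both put the real fingertips about 11 mm *behind* the TCP rather than 11 mm ahead. So my first grasp only pinched the top 5 mm of the knob and slipped off. The lid is still centred under the tool, so I'll regrasp about 20 mm lower, watching the force.

```bash
python3 -m creep '[[[0,0,0],[0,0,0],0.2],[[0,0,0],[0,0,0],0.2],[[0,0,0],[0,0,0],0.2],[[0,0,0],[0,0,0],0.2],[[0.02,0,0.3],[0,0,0],0.2],[[0.02,0,0.6],[0,0,0],0.2],[[0.02,0,0.8],[0,0,0],0.2],[[0.02,0,0.9],[0,0,0],0.2],[[0.02,0,0.9],[0,0,0],0.2],[[0.02,0,0.9],[0,0,0],0.2]]' 40
python3 -m creep '[[[0,0,0.1],[0,0,0],0.2],[[0,0,0.2],[0,0,0],0.2],[[0,0,0.26],[0,0,0],0.2],[[0,0,0.26],[0,0,0],0.2],[[0,0,0.26],[0,0,0],0.2]]'
```

```text
time_s: 6.15
tcp_pos: [0.4821, -0.2453, 0.0402]
tcp_rot: [0.981, 0.195, 0.0, 0.0]
contact_force: [-0.4, -0.2, -0.2]
opening: 0.0525
grasp_force: 0.0
time_s: 6.65
tcp_pos: [0.4816, -0.245, 0.0185]
tcp_rot: [0.981, 0.195, -0.0, -0.0]
contact_force: [0.4, 0.5, 0.3]
opening: 0.0525
grasp_force: 0.0
```

At TCP z = 0.0185 there is no contact, although the stated tip would already be inside the disc. That confirms it. Down 7 mm more, then close.

```bash
python3 -m creep '[[[0,0,0.05],[0,0,0],0.2],[[0,0,0.085],[0,0,0],0.2],[[0,0,0.085],[0,0,0],0.2],[[0,0,0.085],[0,0,0],0.2]]'
python3 -m creep '[[[0,0,0],[0,0,0],-0.6],[[0,0,0],[0,0,0],-0.6],[[0,0,0],[0,0,0],-0.6],[[0,0,0],[0,0,0],-0.6],[[0,0,0],[0,0,0],-0.6],[[0,0,0],[0,0,0],-0.6],[[0,0,0],[0,0,0],-0.6]]' 40
```

```text
time_s: 7.05
tcp_pos: [0.4817, -0.245, 0.0118]
tcp_rot: [0.981, 0.195, -0.0, -0.0]
contact_force: [-0.3, 1.4, -0.4]
opening: 0.0519
grasp_force: 0.0
time_s: 7.75
tcp_pos: [0.4817, -0.2451, 0.0119]
tcp_rot: [0.981, 0.195, 0.0, 0.0]
contact_force: [0.7, -0.1, -0.3]
opening: 0.0271
grasp_force: 40.0
```

Gripped: 27 mm opening, 40 N. Lift, then carry over to the tub.

```bash
python3 -m creep '[[[0,0,-0.2],[0,0,0],-0.6],[[0,0,-0.6],[0,0,0],-0.6],[[0,0,-1],[0,0,0],-0.6],[[0,0,-1],[0,0,0],-0.6]]'
python3 -m creep '[[[0,0,-0.25],[0,0,0],-0.6],[[0,0,-0.5],[0,0,0],-0.6],[[0,0,-0.5],[0,0,0],-0.6]]'
python3 -m creep '[[[0.1,-0.25,0],[0,0,0],-0.6],[[0.25,-0.65,0],[0,0,0],-0.6],[[0.34,-0.89,0],[0,0,0],-0.6]]'
python3 -m creep '[[[0.17,-0.45,0],[0,0,0],-0.6],[[0.34,-0.89,0],[0,0,0],-0.6],[[0.34,-0.89,0],[0,0,0],-0.6]]'
python3 -m creep '[[[0.15,-0.4,0],[0,0,0],-0.6],[[0.27,-0.7,0],[0,0,0],-0.6],[[0.34,-0.89,0],[0,0,0],-0.6],[[0.34,-0.89,0],[0,0,0],-0.6],[[0.34,-0.89,0],[0,0,0],-0.6]]'
python3 - <<'E'
from h import *
s=read_state();c=camera_params('wrist');im=capture('wrist');t=capture('scene')
cv2.imwrite('pics/w4raw.png',im);cv2.imwrite('pics/s4raw.png',t)
cv2.imwrite('pics/v4.png',np.hstack([cv2.resize(im,(440,330)),cv2.resize(t[130:290,270:440],(351,330))]))
print(s['time_s'],s['tcp_pos'],s['contact_force'],s['opening'])
E
```

```text
time_s: 8.15
tcp_pos: [0.4842, -0.2461, 0.0961]
tcp_rot: [0.981, 0.195, 0.003, 0.002]
contact_force: [1.0, 0.4, -0.9]
opening: 0.0269
grasp_force: 40.0
time_s: 8.45
tcp_pos: [0.4829, -0.2456, 0.1338]
tcp_rot: [0.981, 0.195, 0.001, 0.001]
contact_force: [0.4, 0.5, -1.1]
opening: 0.0268
grasp_force: 40.0
time_s: 8.75
tcp_pos: [0.4789, -0.1665, 0.1304]
tcp_rot: [0.981, 0.196, -0.001, -0.001]
contact_force: [-0.1, 0.0, -0.7]
opening: 0.0273
grasp_force: 40.0
time_s: 9.05
tcp_pos: [0.477, -0.0872, 0.1307]
tcp_rot: [0.98, 0.198, -0.0, -0.001]
contact_force: [-0.2, -0.9, -0.9]
opening: 0.0269
grasp_force: 40.0
time_s: 9.55
tcp_pos: [0.475, -0.0173, 0.131]
tcp_rot: [0.981, 0.195, -0.001, 0.0]
contact_force: [-0.5, -1.2, -1.8]
opening: 0.0272
grasp_force: 40.0
9.55 [ 0.47495773 -0.01727964  0.1310482 ] [-0.50711056 -1.23420566 -1.84786438] 0.0272473300094956
```

View pics/v4.png

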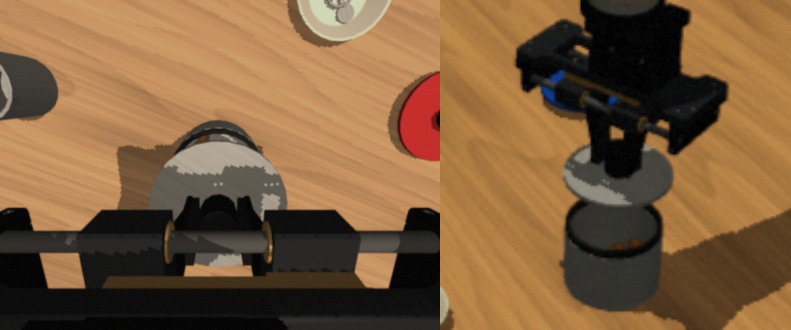

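The lid is held over the tub (wrist: disc at about (318,285) raw, with the tub ring behind it). In the scene view it may be tilted, so I'll check its level and centring from the disc outline.

```bash
python3 - <<'E'
from h import *
P=np.array([.475,-.0173,.131+.006])
for n,f,near,r in(('scene','pics/s4raw.png',(356,215),34),('wrist','pics/w4raw.png',(318,285),110)):
    im=cv2.imread(f);c=camera_params(n);ck=R.from_quat(c['attitude']);hsv=cv2.cvtColor(im,cv2.COLOR_BGR2HSV)
    m=cv2.inRange(hsv,(0,0,50),(179,60,255))
    if n=='scene': m[230:]=0
    else: m[:200]=0; m[300:]=0
    k=blob(m,near,r);h=cv2.convexHull(k)[:,0];e=fit(k)
    a=np.linspace(0,2*np.pi,200);Q=np.c_[.054*np.cos(a),.054*np.sin(a),0*a]+P
    v=ck.inv().apply(Q-c['origin']);q=(v[:,:2]/v[:,2:]*c['fx']+[c['cx'],c['cy']]).astype(np.float32)
    print(n,'seen',np.round(e[0],1),np.round(e[1],1),round(e[2],1));e2=cv2.fitEllipse(q);print('  level model',np.round(e2[0],1),np.round(e2[1],1),round(e2[2],1))
    for nm,z in(('seen',h),('lvl',q)):
        print('  ',nm,*[z[i].round(1) for i in(z[:,0].argmin(),z[:,0].argmax(),z[:,1].argmin(),z[:,1].argmax())])
    m=cv2.inRange(hsv,(0,0,0),(179,255,36))
    print('   centre ray',ray(c,e[0],P[2]))
E
```

```text
scene seen [355.7 214.4] [33.3 51.9] 91.1
  level model [355.5 213.2] [32.1 53.7] 92.3
   seen [330 216] [381 211] [369 200] [368 229]
   lvl [328.6 212.4] [382.3 213.7] [354.2 197.2] [356.4 229.3]
   centre ray [ 0.47753309 -0.01224913  0.137     ]
wrist seen [316.6 306. ] [199.9 218.1] 4.0
  level model [316.3 288.2] [185.8 202.9] 90.2
   seen [218 299] [416 292] [344 200] [416 299]
   lvl [214.8 286.9] [417.7 289.2] [317.5 195.4] [316.7 381.1]
   centre ray [ 0.46966442 -0.01968953  0.137     ]
```

The lid is level and centred within about 2 mm in both views, and the tub centre matches. Lower to just above the seal (contact is expected near TCP z = 0.078, home at 0.070).

```bash
python3 -m creep '[[[0,0,0.15],[0,0,0],-0.6],[[0,0,0.35],[0,0,0],-0.6],[[0,0,0.5],[0,0,0],-0.6],[[0,0,0.57],[0,0,0],-0.6],[[0,0,0.6],[0,0,0],-0.6],[[0,0,0.6],[0,0,0],-0.6]]'
python3 -m creep '[[[0,0,0.02],[0,0,0],-0.6],[[0,0,0.04],[0,0,0],-0.6],[[0,0,0.05],[0,0,0],-0.6],[[0,0,0.06],[0,0,0],-0.6],[[0,0,0.06],[0,0,0],-0.6]]'
```

```text
time_s: 10.25
tcp_pos: [0.4753, -0.0166, 0.0837]
tcp_rot: [0.981, 0.195, -0.0, -0.0]
contact_force: [0.1, -0.0, -0.7]
opening: 0.0271
grasp_force: 40.0
time_s: 10.75
tcp_pos: [0.4753, -0.0165, 0.0791]
tcp_rot: [0.981, 0.195, -0.0, -0.0]
contact_force: [-0.5, -0.1, -1.0]
opening: 0.0268
grasp_force: 40.0
```

```bash
python3 -m creep '[[[0,0,0.01],[0,0,0],-0.6],[[0,0,0.02],[0,0,0],-0.6],[[0,0,0.03],[0,0,0],-0.6],[[0,0,0.03],[0,0,0],-0.6]]'
python3 -m creep '[[[0,0,0.01],[0,0,0],-0.6],[[0,0,0.02],[0,0,0],-0.6],[[0,0,0.03],[0,0,0],-0.6],[[0,0,0.03],[0,0,0],-0.6]]'
python3 -m creep '[[[0,0,0.01],[0,0,0],-0.6],[[0,0,0.02],[0,0,0],-0.6],[[0,0,0.03],[0,0,0],-0.6],[[0,0,0.03],[0,0,0],-0.6]]'
```

```text
time_s: 11.15
tcp_pos: [0.4754, -0.0165, 0.0773]
tcp_rot: [0.981, 0.195, 0.0, 0.0]
contact_force: [-4.0, 0.4, 8.5]
opening: 0.0274
grasp_force: 40.0
time_s: 11.55
tcp_pos: [0.4755, -0.0165, 0.075]
tcp_rot: [0.981, 0.195, 0.0, 0.0]
contact_force: [-3.9, -0.3, 7.5]
opening: 0.0268
grasp_force: 40.0
time_s: 11.95
tcp_pos: [0.4755, -0.0165, 0.0726]
tcp_rot: [0.981, 0.195, 0.0, 0.0]
contact_force: [-3.8, 0.2, 9.2]
opening: 0.0269
grasp_force: 40.0
```

Contact came at TCP z ≈ 0.078 as predicted, and the seal is sliding. Continue until the force rises on the steel rim.

```bash
python3 -m creep '[[[0,0,0.01],[0,0,0],-0.6],[[0,0,0.02],[0,0,0],-0.6],[[0,0,0.03],[0,0,0],-0.6],[[0,0,0.03],[0,0,0],-0.6]]'
python3 -m creep '[[[0,0,0.01],[0,0,0],-0.6],[[0,0,0.02],[0,0,0],-0.6],[[0,0,0.02],[0,0,0],-0.6]]'
```

```text
time_s: 12.35
tcp_pos: [0.4755, -0.0165, 0.0702]
tcp_rot: [0.981, 0.195, 0.0, 0.0]
contact_force: [-3.8, -0.7, 9.6]
opening: 0.0271
grasp_force: 40.0
time_s: 12.65
tcp_pos: [0.4755, -0.0165, 0.0697]
tcp_rot: [0.981, 0.195, 0.0, 0.0]
contact_force: [-10.5, -0.7, 24.4]
opening: 0.0269
grasp_force: 40.0
```

The force rose to 24 N at TCP z = 0.0697, where home was expected at 0.070, so the lid is home. Release and rise.

```bash
python3 -m creep '[[[0,0,-0.015],[0,0,0],-0.6],[[0,0,-0.015],[0,0,0],-0.2],[[0,0,-0.015],[0,0,0],0.2],[[0,0,-0.015],[0,0,0],0.3],[[0,0,-0.015],[0,0,0],0.3],[[0,0,-0.015],[0,0,0],0.3],[[0,0,-0.015],[0,0,0],0.3],[[0,0,-0.015],[0,0,0],0.3]]'
python3 -m creep '[[[0,0,-0.1],[0,0,0],0.3],[[0,0,-0.4],[0,0,0],0.3],[[0,0,-0.8],[0,0,0],0.3],[[0,0,-1],[0,0,0],0.3],[[0,0,-1],[0,0,0],0.3],[[0,0,-1],[0,0,0],0.3]]'
python3 - <<'E'
from h import *
s=read_state();c=camera_params('wrist');im=capture('wrist');t=capture('scene')
cv2.imwrite('pics/w5raw.png',im);cv2.imwrite('pics/s5raw.png',t)
cv2.imwrite('pics/v5.png',np.hstack([cv2.resize(im,(440,330)),cv2.resize(t[190:290,300:406],(350,330),interpolation=cv2.INTER_CUBIC)]))
for n,f,near,r in(('scene',t,(354,237),34),('wrist',im,(318,230),110)):
    c=camera_params(n);ck=R.from_quat(c['attitude']);hsv=cv2.cvtColor(f,cv2.COLOR_BGR2HSV)
    m=cv2.inRange(hsv,(0,0,50),(179,60,255));e=fit(blob(m,near,r))
    a=np.linspace(0,2*np.pi,200)
    print(n,'seen',np.round(e,1) if 0 else e,ray(c,e[0],.076))
    for z in(.076,.084):
        Q=np.c_[.054*np.cos(a),.054*np.sin(a),0*a]+[.4755,-.0165,z];v=ck.inv().apply(Q-c['origin']);q=(v[:,:2]/v[:,2:]*c['fx']+[c['cx'],c['cy']]).astype(np.float32);print('  model',z,cv2.fitEllipse(q))
E
```

```text
time_s: 13.45
tcp_pos: [0.4753, -0.0165, 0.069]
tcp_rot: [0.981, 0.195, -0.0, -0.0]
contact_force: [-0.3, 0.6, -0.5]
opening: 0.0566
grasp_force: 0.0
time_s: 14.05
tcp_pos: [0.4754, -0.0165, 0.1493]
tcp_rot: [0.981, 0.195, 0.0, 0.0]
contact_force: [-0.3, -0.9, -0.8]
opening: 0.0567
grasp_force: 0.0
scene seen ((353.1785888671875, 245.71844482421875), (49.39990234375, 55.15726089477539), 74.39131164550781) [0.49357384 0.00755324 0.076     ]
  model 0.076 ((354.4409484863281, 237.05099487304688), (32.749603271484375, 52.05086898803711), 92.46703338623047)
  model 0.084 ((354.5712890625, 234.0511474609375), (32.67940139770508, 52.26754379272461), 92.44583129882812)
wrist seen ((316.7253112792969, 248.12503051757812), (140.1916046142578, 143.44583129882812), 177.6686553955078) [ 0.47636815 -0.01532745  0.076     ]
  model 0.076 ((317.7437744140625, 245.49806213378906), (138.6390380859375, 145.53695678710938), 89.80010986328125)
  model 0.084 ((317.75628662109375, 248.6894989013672), (142.37527465820312, 149.89698791503906), 89.80793762207031)
```

View pics/v5.png

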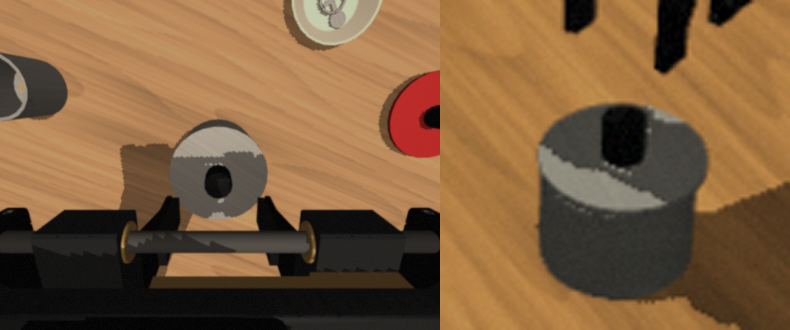

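Final view: the lid is flush on the wide canister with no black ring showing (scene crop 622,158). Its disc edges, at scene rows 221–254 and columns 330–381, match a level disc at home height (221–253, 328–380). The knob is upright, the fingers are clear, and the dish and narrow canister look undisturbed. Handing in.

```bash
python3 -c "
from workcell import *
print(hand_in())"
```

```text
the job is handed in; nothing more can be done
None
```

I pressed the steel lid home on the wide canister, level and about 4 mm off-centre at most by the images, then released it and handed the job in at about 14 s. The hand-in call returned no verdict.

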